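Fit the filter cassette, then balance-check the sprung hood and hold it

TASK

Press the loose carbon-filter cassette (grey, with a green finger bar) fully home in the recess in the roof of the shut vial-warmer hood, past its spring noses, until its face is flush with the roof. Then check the gas strut under the new weight: raise the hood with its black handle until it is just past its balance point, without letting it run up to its stop, and ease it back, not letting it drop, to just below the balance point (no more than about ten degrees under it). Finish while still holding the hood there, at rest and with the cassette still flush, so that I can reset the strut's bracket, and leave the vials, timer and beaker where they stand.

Things in the scene. Friction and masses are not known exactly. Their poses are not given: they have to be found in the camera images.
- warmer: White bench vial warmer, fixed: base 252 x 252 mm, 50 mm high, a blue vial block on it under a hinged hood with clear walls and white roof; gas strut on its left side. Origin: centre of the underside; x points from the control panel (front) to the hinge (back), y left, z up. With the hood shut only its handle and the fitted cassette's bar stand higher than 141 mm.
- hood (a joint): Hood angle, rad: 0 shut, grows as the front edge swings up about the hinge at the back; stop at 1.2. Balance point with the cassette fitted: 0.80 (within 0.02). Below it the hood falls shut when let go (lifting at the handle takes about 7 N near shut, under 1 N within 0.1 rad of balance); above it the strut slowly carries it up to the stop.
- hood_hinge (a point): Middle of the hood's hinge axis (the warmer's y axis), 112 mm behind the warmer's middle, 75 mm above the bench. The point turns with the hood; when shut its axes are the warmer's.
- hood_handle (a point): Middle of the black round bar of the hood's bow handle: 12 mm thick, 104 mm long along y, its axis 42 mm above the roof near the front edge, free below. Shut, it lies 200 mm in front of and 108 mm above the hinge axis, 183 mm above the bench; it swings with the hood about the hinge (radius 227 mm).
- hood_recess (a point): Centre of the mouth of the recess in the hood's roof, level with the roof's top: opening 53 mm (x) by 83 mm (y), 16 mm deep, flat floor, a small spring nose standing 3 mm in at the middle of each short end. Shut, it lies 105 mm in front of and 66 mm above the hinge axis. Turns with the hood: x to the hinge, y left, z out of the roof.
- cassette_bar (a point): Centre of the green finger bar on the loose grey filter cassette, the place to grasp: 12 mm wide (cassette's x), 50 mm long (y), 24 mm high; bar top 12 mm above, cassette's face 12 mm below, underside 28 mm below this point. Cassette: 90 g, 50 (x) x 80 (y) x 16 mm without bar, lower edges rounded; fits the recess either way round, y along the recess's y, 1.5 mm play each side.
- cassette_face (a point): Centre of the cassette's top face, at the foot of the green bar, 16 mm above its underside. Laid in the recess it first rests on the spring noses about 7 mm proud; 6 to 10 N downward snaps it past them, until this point meets the centre of the recess's mouth.
- vial_a: Loose white-capped vial, 25 mm across, 56 mm high, standing at the right. Origin: centre of its underside. Leave it alone.
- vial_b: Second such vial, nearby. Origin: centre of its underside. Leave it alone.
- timer: White bench timer with three buttons, 72 x 66 x 21 mm, loose, at the right. Origin: centre of its underside. Leave it alone.
- cup: Pale plastic beaker, 69 mm across, 83 mm high, loose, standing at the back right of the warmer. Origin: centre of its underside. Leave it alone.
Mind the look-alikes: they are no part of the job. What is shaped like the part that bears cassette_bar but orange or red is not meant.

How it is judged:
By the outcome, as a careful person would: the job done as asked, in the order asked, and still so for the second after the job is handed in, while the arm keeps its last pose, push and grip.
It also fails if it takes over 56 s, if anything falls off the work surface, if the arm or the gripper's body presses on something with over 40 N, if the wrist force passes 120 N, or if a joint passes its speed limit or range.

ROBOT

A 7-joint arm with a two-finger parallel gripper is mounted at the origin on a cart in front of the work surface, level with it; the furniture and walls round the work are solid. World frame = base frame: x ahead of the robot, y to its left, z up, the work surface at z = 0. Lengths are in mm, angles in rad, forces in N, time in s.
With the tool pointing down it reaches from about 400 to 900 mm from the base axis. Payload 5.5 kg.
Tool frame: the origin (TCP) lies between the finger pads; the fingertips stand 22 mm ahead of it and the grasp point (between the pads) lies 3 mm ahead of it; z points along the fingers, x is the direction in which the jaws open and shut, and the axes are right-handed (so a half turn about z gives the same grasp; the last joint's range is limited). The gripper opens to 92 mm and grips with 3 to 60 N. Pads are 19 mm wide; open, the fingers measure 130 mm over their backs; the gripper's body (75 mm by 190 mm) begins 47 mm behind the grasp point.
Start: joints at [1.553, 0.501, -0.427, 1.55, 0.221, 1.138, -0.21], TCP at [180.164, -624.532, 248.729] pointing down, gripper open.
Joint ranges: [-2.88, 2.88], [-0.31, 2.03], [-1.54, 1.56], [0.2, 2.42], [-1.41, 4.55], [0.19, 2.02], [-2.57, 2.57]. Speed limits (rad/s): [2.57, 2.57, 3.14, 3.14, 3.14, 3.14, 3.14].

INTERFACE

Orientations are given as a unit quaternion [x, y, z, w].
In Python, from plant import r, eyes gives the robot as it stands.
- The arm moves only by the tool play_rows, never from a script. Its argument "increments" is a list of rows, each an object with "dr": the turn, a rotation vector about the tool's x, y, z in rad, a list of three; "delta_pos": the shift along the tool's x, y, z in mm, a list of three; "gripper": the opening, from 0 (shut) to 1 (fully open). A call has 1 to 12 rows; each row is the pose to reach, as a shift and turn from the pose measured when the call began, along the tool's axes at that moment; what a row does not reach only later rows make up. A row lasts 1/12 s, in which the tool goes at most 41.7 mm and 7.16 degrees, less where a joint would pass 70% of its speed; a pose out of reach is approached as far as the arm can. A call with a gripper value outside its range is refused whole. The fingers move at their own pace and stop on an object; "squeeze" is the grip in N (left out, the last holds). Time passes only in rows, so rows that repeat a pose let the fingers close. It gives the time, the measured TCP pose, the force and the opening at its end, in the units of the state.
- r.observe(): the state, without advancing time (a new reading comes with each control period).
- eyes.read_camera(name): name is "side" or "top"; returns (picture, depth): 480x640x3 uint8, blue, green, red; 480x640 float32, mm along the optical axis (not along the pixel's ray), 0 where there is no reading.
- eyes.camera_model(name): a dict with "mtx" (3x3 intrinsics, pixels), "k1" (the pictures are not rectified: a ray, as slopes to the right and down, at radius r is drawn at 1 + k1 r^2 times it, then the intrinsics apply), "view" (4x4, takes a point from world to camera coordinates). Camera axes: x right, y down, z forward; pixel columns grow to the right and rows downward; lengths in mm; the calibration is good to about 2 mm. A picture is of the moment at which its call begins. camera_model takes no time and is no camera call.
- r.hand_in(): hands the job in, once; it reports no verdict.
The state is a dict: "t": time; "joint_pos": joint angles; "joint_vel": joint speeds; "effort": joint torques, N m; "eef_pos": TCP position; "tcp_rot": TCP orientation; "force": force on the tool from outside, world axes, zero at the start; "wrist_torque": the same for the moment, N m; "finger_gap": finger opening in mm.
Only numpy, scipy, OpenCV 4.12 (cv2) and the standard library are available. Lean on these libraries where they do the work, as an engineer would, in place of code of your own. Each camera call takes 0.05 s, during which the arm holds its last target. There are 200 camera calls.

## Working session

There is one attempt and no reset: what is moved stays moved. The work goes in short steps, Python scripts to look and compute and a tool call to move; the robot and the scene stay as the last step left them, time stands still between calls to the robot, and variables do not carry over. Pictures are saved under pics/ and viewed, about 8 in all and at most 12, crops included, and the job is handed in when it is done.

Besides the shell and the picture viewer there is one more tool, called after "Emit:" by a JSON object that holds its "method" and its "body". play_rows: Moves the arm, as the interface text tells. Its arguments: {"type":"object","properties":{"increments":{"type":"array"},"squeeze":{"type":"number"}},"required":["increments"]}

```bash
ls; mkdir -p pics
cat > h.py <<'E'
import numpy as np, cv2
from plant import r, eyes
from scipy.spatial.transform import Rotation as R
def cloud(name, depth):
    m=eyes.camera_model(name);K=np.array(m['mtx']);V=np.array(m['view'])
    vv,uu=np.mgrid[0:480,0:640].astype(float)
    xd=(uu-K[0,2])/K[0,0];yd=(vv-K[1,2])/K[1,1];x,y=xd.copy(),yd.copy()
    for _ in range(15):
        f=1+m['k1']*(x*x+y*y);x,y=xd/f,yd/f
    P=np.stack([x*depth,y*depth,depth],-1)
    return (P-V[:3,3])@V[:3,:3]
def shot(name,fn=None):
    im,d=eyes.read_camera(name)
    if fn: cv2.imwrite('pics/'+fn,im)
    return im,d,cloud(name,d)
E
python3 - <<'E'
from h import *
print(r.observe())
for n in('top','side'):
    im,d,P=shot(n,n+'0.png');np.savez('/tmp/'+n,im=im,d=d,P=P)
    print(n,np.linalg.inv(np.array(eyes.camera_model(n)['view']))[:3,:].round(2))
E
```

```text
pics
{'t': 0.0, 'joint_pos': array([ 1.5531958 ,  0.50184548, -0.42678207,  1.5514739 ,  0.22080776,
        1.13829989, -0.2102554 ]), 'joint_vel': array([ 0.00018619, -0.00126784, -0.00078017,  0.00115089,  0.00023811,
       -0.00143598,  0.00107311]), 'effort': array([ 7.92927767e-04, -5.66588044e+01, -5.81639126e+00, -2.79114372e+01,
       -6.88831578e-02,  3.06257978e-02,  1.57427039e-04]), 'eef_pos': array([ 179.89394372, -623.91070378,  247.66905273]), 'tcp_rot': array([ 7.99130541e-01, -6.01156727e-01, -7.70660870e-04, -6.12133769e-04]), 'force': array([-1.19767674,  0.55315089, -0.78556112]), 'wrist_torque': array([-0.00507647, -0.00269576, -0.01178047]), 'finger_gap': 91.76569723433292}
top [[ 3.00000e-02 -9.80000e-01  1.90000e-01  3.78840e+02]
 [-1.00000e+00 -3.00000e-02 -1.00000e-02 -1.66990e+02]
 [ 2.00000e-02 -1.90000e-01 -9.80000e-01  1.05473e+03]]
side [[ 9.60000e-01 -1.00000e-01  2.40000e-01  2.75580e+02]
 [-2.70000e-01 -4.30000e-01  8.60000e-01 -1.13703e+03]
 [ 2.00000e-02 -9.00000e-01 -4.40000e-01  6.07960e+02]]
```

View pics/top0.png

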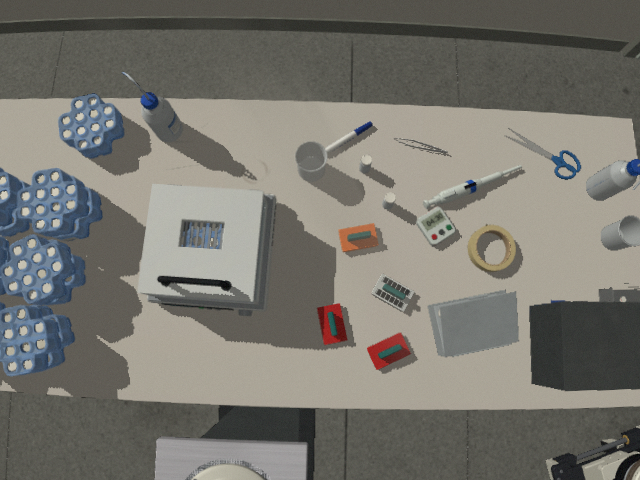

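View pics/side0.png

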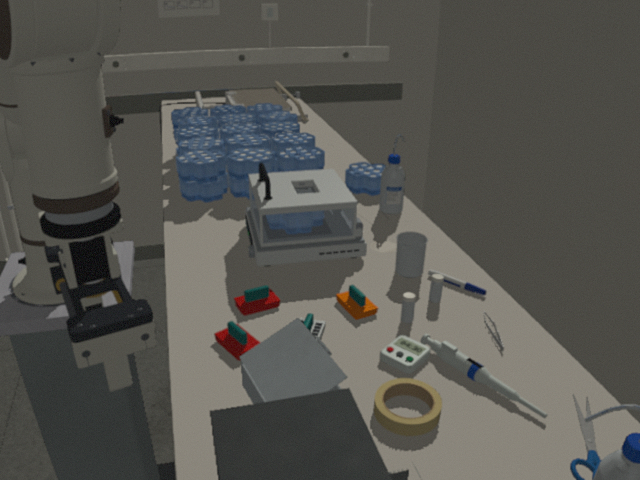

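The top view shows the grey cassette at (393,291), with orange and red look-alikes at (358,238), (332,325) and (390,351). The recess is at (201,234) and the black handle bar at (195,283). In the side view a grey box partly hides the cassette at (312,325).

```bash
python3 - <<'E'
from h import *
D=np.load('/tmp/top.npz');im,d,P=D['im'],D['d'],D['P']
hsv=cv2.cvtColor(im,cv2.COLOR_BGR2HSV).astype(int)
def rect(pts,tag):
    c,s,a=cv2.minAreaRect(pts[:,:2].astype(np.float32)); b=cv2.boxPoints((c,s,a))
    e=b[1]-b[0];f=b[2]-b[1]; l=e if np.hypot(*e)>np.hypot(*f) else f
    print(tag,len(pts),np.round(c,1),np.round(s,1),'long axis deg',np.degrees(np.arctan2(l[1],l[0])).round(1)%180,'z',np.percentile(pts[:,2],[5,50,95]).round(1))
def box(m,u0,v0,u1,v1):
    o=np.zeros_like(m);o[v0:v1,u0:u1]=m[v0:v1,u0:u1];return o&(d>0)
g=(hsv[...,0]>75)&(hsv[...,0]<100)&(hsv[...,1]>90)
b=box(g,370,270,418,315); rect(P[b],'bar'); rect(P[b&(P[...,2]>30)],'bartop')
c=box((P[...,2]>8)&(P[...,2]<60),365,265,422,318); rect(P[c],'cass')
k=box((hsv[...,2]<70)&(P[...,2]>160),150,265,240,300); rect(P[k],'handle')
roof=box((P[...,2]>130)&(P[...,2]<152)&(hsv[...,2]>120),130,175,280,315); rect(P[roof],'roof')
n=P[roof];A=np.c_[n[:,:2],np.ones(len(n))];print('plane',np.linalg.lstsq(A,n[:,2],rcond=None)[0].round(4))
# recess: hole in roof, cast on to the roof plane z=141 via hole contour
m=roof.astype(np.uint8);cs,h=cv2.findContours(m,cv2.RETR_CCOMP,cv2.CHAIN_APPROX_NONE)
for q,hh in zip(cs,h[0]):
    if hh[3]>=0 and cv2.contourArea(q)>300:
        q=q[:,0];rect(P[q[:,1],q[:,0]],'recess')
E
python3 - <<'E'
import cv2
im=cv2.imread('pics/top0.png');a=cv2.resize(im[255:325,350:440],None,fx=6,fy=6,interpolation=cv2.INTER_CUBIC)
cv2.imwrite('pics/crop0.png',a)
E
```

```text
bar 5 [ 470.9 -331.2] [45.6  6.6] long axis deg 69.4 z [36.9 38.  39.5]
bartop 5 [ 470.9 -331.2] [45.6  6.6] long axis deg 69.4 z [36.9 38.  39.5]
cass 883 [ 471.6 -332.7] [81.2 50.9] long axis deg 61.8 z [12.4 16.1 39.7]
handle 413 [466.4  58.4] [125.9  11.5] long axis deg 87.9 z [179.1 187.5 190.2]
roof 10405 [549.1  57.4] [223.7 217.5] long axis deg 88.0 z [138.1 140.8 143.4]
plane [6.000000e-04 1.200000e-03 1.403438e+02]
recess 137 [561.9  55.9] [88.1 57.4] long axis deg 87.7 z [136.  140.1 142.8]
```

View pics/crop0.png

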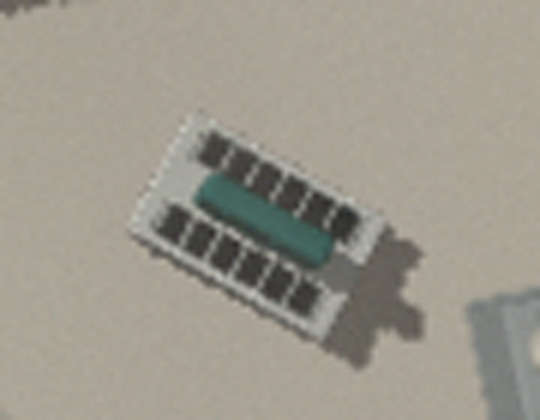

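The crop confirms the grey cassette has its green bar, long axis from (200,185) to (330,250) in the crop, and stands free of its neighbours. Next I refine the bar and plan the approach.

```bash
cat >> h.py <<'E'
def plan(pos,deg,tilt=0.0,s=None):
    """shift/turn in tool axes from now to pos, tool x at yaw deg, tool z tilted forward (to +x of yaw) by tilt rad"""
    s=s or r.observe();R0=R.from_quat(s['tcp_rot'])
    a=np.radians(deg);x=np.array([np.cos(a),np.sin(a),0]);z=np.array([0,0,-1.])
    M=R.from_matrix(np.c_[x,np.cross(z,x),z])
    M=R.from_rotvec(-np.cross(z,x)*0)*M*R.from_rotvec([0,tilt,0])
    print('t',s['t'],'pos',s['eef_pos'].round(1),'F',s['force'].round(1),'gap',round(s['finger_gap'],1))
    print('dr',(R0.inv()*M).as_rotvec().round(3),'dp',R0.inv().apply(np.array(pos)-s['eef_pos']).round(1))
E
python3 - <<'E'
from h import *
D=np.load('/tmp/top.npz');im,d,P=D['im'],D['d'],D['P']
hsv=cv2.cvtColor(im,cv2.COLOR_BGR2HSV).astype(int)
m=np.zeros(d.shape,bool);m[265:318,365:422]=1
for tag,k in(('bartop',m&(P[...,2]>33)&(P[...,2]<48)),('green',m&(hsv[...,0]>70)&(hsv[...,0]<105)&(hsv[...,1]>60)&(P[...,2]>30)),('face',m&(P[...,2]>11)&(P[...,2]<22))):
    p=P[k][:,:2].astype(np.float32);c,s,a=cv2.minAreaRect(p);mu=p.mean(0);w,v=np.linalg.eigh(np.cov((p-mu).T))
    print(tag,len(p),c,s,a,'mean',mu,'ang',np.degrees(np.arctan2(v[1,1],v[0,1]))%180)
plan([471.5,-332.5,120],-28)
E
```

```text
bartop 140 (471.5603332519531, -332.421875) (49.878944396972656, 12.321084022521973) 60.590293884277344 mean [ 471.25827 -332.1883 ] ang 61.36470546062396
green 114 (471.6302795410156, -331.3612976074219) (47.90903091430664, 10.590143203735352) 62.22544860839844 mean [ 471.95316 -331.25403] ang 61.68684797391884
face 709 (471.6000671386719, -332.7200012207031) (81.1790542602539, 50.88509750366211) 61.765804290771484 mean [ 471.06903 -331.98834] ang 61.36142623996253
t 0.1 pos [ 179.9 -624.   247.8] F [-1.  -0.6 -0.5] gap 92.0
dr [-0.001  0.002 -0.801] dp [-199.  -360.9  128.1]
```

Run:
```python
from h import *
P=np.load('/tmp/top.npz')['P']
for t,a in(('light',P[295:355,435:520]),('dark',P[305:390,535:640])): print(t,np.percentile(a.reshape(-1,3),[2,50,98],axis=0).round(0))
```

```text
light [[ 345. -614.   -3.]
 [ 404. -495.   75.]
 [ 465. -420.  103.]]
dark [[ 282. -799.   29.]
 [ 361. -689.  148.]
 [ 440. -639.  152.]]
```

Emit:
{"method": "play_rows", "body": {"increments": [{"dr":[0,0,-0.1],"delta_pos":[-19,-34,0],"gripper":0.6},{"dr":[0,0,-0.2],"delta_pos":[-38,-69,0],"gripper":0.6},{"dr":[0,0,-0.3],"delta_pos":[-57,-103,0],"gripper":0.6},{"dr":[0,0,-0.4],"delta_pos":[-76,-138,0],"gripper":0.6},{"dr":[0,0,-0.5],"delta_pos":[-95,-172,0],"gripper":0.6},{"dr":[0,0,-0.6],"delta_pos":[-114,-207,0],"gripper":0.6},{"dr":[0,0,-0.7],"delta_pos":[-133,-241,0],"gripper":0.6},{"dr":[0,0,-0.79],"delta_pos":[-152,-275,0],"gripper":0.6},{"dr":[0,0,-0.79],"delta_pos":[-171,-310,0],"gripper":0.6},{"dr":[0,0,-0.79],"delta_pos":[-186,-338,20],"gripper":0.6},{"dr":[0,0,-0.79],"delta_pos":[-199,-361,50],"gripper":0.6},{"dr":[0,0,-0.79],"delta_pos":[-199,-361,85],"gripper":0.6}]}}

```text
t: 1.1
eef_pos: [478.0, -326.7, 164.5]
tcp_rot: [0.97, -0.243, 0.003, -0.002]
force: [1.2, 1.1, -0.4]
finger_gap: 54.8
```

Run:
```python
from h import *
plan([471.5,-332.3,39],-28.4)
```

```text
t 1.1 pos [ 478.  -326.7  164.5] F [ 1.2  1.1 -0.4] gap 54.8
dr [-0.005 -0.005  0.004] dp [ -3.7   8.6 125.5]
```

Emit:
{"method": "play_rows", "body": {"increments": [{"dr":[-0.005,-0.005,0.004],"delta_pos":[-2,5,30],"gripper":0.6},{"dr":[-0.005,-0.005,0.004],"delta_pos":[-3.7,8.6,60],"gripper":0.6},{"dr":[-0.005,-0.005,0.004],"delta_pos":[-3.7,8.6,90],"gripper":0.6},{"dr":[-0.005,-0.005,0.004],"delta_pos":[-3.7,8.6,108],"gripper":0.6},{"dr":[-0.005,-0.005,0.004],"delta_pos":[-3.7,8.6,110],"gripper":0.6},{"dr":[-0.005,-0.005,0.004],"delta_pos":[-3.7,8.6,110],"gripper":0.6}]}}

```text
t: 1.6
eef_pos: [470.5, -331.5, 53.2]
tcp_rot: [0.97, -0.245, -0.001, -0.001]
force: [-0.2, -0.9, 0.3]
finger_gap: 55.3
```

Run:
```python
from h import *
plan([471.5,-332.3,39],-28.4)
```

```text
t 1.6 pos [ 470.5 -331.5   53.2] F [-0.2 -0.9  0.3] gap 55.3
dr [-0.001  0.003  0.001] dp [ 1.3  0.2 14.2]
```

Emit:
{"method": "play_rows", "body": {"increments": [{"dr":[0,0.003,0],"delta_pos":[1,0,8],"gripper":0.6},{"dr":[0,0.003,0],"delta_pos":[1,0,14],"gripper":0.6},{"dr":[0,0.003,0],"delta_pos":[1,0,14],"gripper":0.6},{"dr":[0,0.003,0],"delta_pos":[1,0,14],"gripper":0.0},{"dr":[0,0.003,0],"delta_pos":[1,0,14],"gripper":0.0},{"dr":[0,0.003,0],"delta_pos":[1,0,14],"gripper":0.0},{"dr":[0,0.003,0],"delta_pos":[1,0,14],"gripper":0.0},{"dr":[0,0.003,0],"delta_pos":[1,0,14],"gripper":0.0},{"dr":[0,0.003,0],"delta_pos":[1,0,14],"gripper":0.0}], "squeeze": 40}}

```text
t: 2.35
eef_pos: [471.5, -332.1, 39.4]
tcp_rot: [0.97, -0.245, 0.0, -0.0]
force: [1.1, -0.0, -0.2]
finger_gap: 19.5
```

Run:
```python
from h import *
plan([471.5,-332.3,239],-28.4)
```

```text
t 2.35 pos [ 471.5 -332.1   39.4] F [ 1.1 -0.  -0.2] gap 19.5
dr [-0.001 -0.     0.001] dp [ 2.000e-01  1.000e-01 -1.996e+02]
```

Emit:
{"method": "play_rows", "body": {"increments": [{"dr":[0,0,0],"delta_pos":[0,0,0],"gripper":0.0},{"dr":[0,0,0],"delta_pos":[0,0,0],"gripper":0.0},{"dr":[0,0,0],"delta_pos":[0,0,0],"gripper":0.0},{"dr":[0,0,0],"delta_pos":[0,0,0],"gripper":0.0},{"dr":[0,0,0],"delta_pos":[0,0,-20],"gripper":0.0},{"dr":[0,0,0],"delta_pos":[0,0,-50],"gripper":0.0},{"dr":[0,0,0],"delta_pos":[0,0,-85],"gripper":0.0},{"dr":[0,0,0],"delta_pos":[0,0,-120],"gripper":0.0},{"dr":[0,0,0],"delta_pos":[0,0,-155],"gripper":0.0},{"dr":[0,0,0],"delta_pos":[0,0,-185],"gripper":0.0},{"dr":[0,0,0],"delta_pos":[0,0,-200],"gripper":0.0},{"dr":[0,0,0],"delta_pos":[0,0,-200],"gripper":0.0}]}}

```text
t: 3.35
eef_pos: [473.5, -333.1, 243.6]
tcp_rot: [0.97, -0.245, 0.003, 0.001]
force: [0.7, -0.9, -1.2]
finger_gap: 11.6
```

Run:
```python
from h import *
plan([561.5,56.5,239],-2)
```

```text
t 3.35 pos [ 473.5 -333.1  243.6] F [ 0.7 -0.9 -1.2] gap 11.6
dr [ 0.002 -0.007 -0.46 ] dp [-107.7 -384.7    3.5]
```

Emit:
{"method": "play_rows", "body": {"increments": [{"dr":[0,0,-0.04],"delta_pos":[-10,-34,0],"gripper":0.0},{"dr":[0,0,-0.09],"delta_pos":[-20,-69,0],"gripper":0.0},{"dr":[0,0,-0.14],"delta_pos":[-30,-105,0],"gripper":0.0},{"dr":[0,0,-0.19],"delta_pos":[-40,-140,0],"gripper":0.0},{"dr":[0,0,-0.24],"delta_pos":[-50,-176,0],"gripper":0.0},{"dr":[0,0,-0.29],"delta_pos":[-60,-212,0],"gripper":0.0},{"dr":[0,0,-0.34],"delta_pos":[-70,-248,0],"gripper":0.0},{"dr":[0,0,-0.38],"delta_pos":[-80,-284,0],"gripper":0.0},{"dr":[0,0,-0.42],"delta_pos":[-90,-320,0],"gripper":0.0},{"dr":[0,0,-0.45],"delta_pos":[-100,-352,0],"gripper":0.0},{"dr":[0,0,-0.46],"delta_pos":[-105,-375,0],"gripper":0.0},{"dr":[0.002,-0.007,-0.46],"delta_pos":[-107.7,-384,4],"gripper":0.0}]}}

```text
t: 4.35
eef_pos: [560.8, 61.3, 238.1]
tcp_rot: [1.0, -0.014, -0.0, -0.001]
force: [0.3, 0.4, -0.3]
finger_gap: 11.6
```

Run:
```python
from h import *
plan([561.7,55.8,195],-2)
```

```text
t 4.35 pos [560.8  61.3 238.1] F [ 0.3  0.4 -0.3] gap 11.6
dr [-0.002  0.     0.007] dp [ 1.   5.6 43.1]
```

Emit:
{"method": "play_rows", "body": {"increments": [{"dr":[0,0,0.007],"delta_pos":[1,5.6,10],"gripper":0.0},{"dr":[0,0,0.007],"delta_pos":[1,5.6,30],"gripper":0.0},{"dr":[0,0,0.007],"delta_pos":[1,5.6,43],"gripper":0.0},{"dr":[0,0,0.007],"delta_pos":[1,5.6,43],"gripper":0.0},{"dr":[0,0,0.007],"delta_pos":[1,5.6,43],"gripper":0.0},{"dr":[0,0,0.007],"delta_pos":[1,5.6,43],"gripper":0.0}]}}

```text
t: 4.85
eef_pos: [561.8, 54.8, 195.2]
tcp_rot: [1.0, -0.018, -0.0, -0.001]
force: [-0.1, 0.4, 0.3]
finger_gap: 12.0
```

Run:
```python
from h import *
plan([561.7,55.8,187],-2)
im,d,P=shot('side');cv2.imwrite('pics/s1.png',cv2.resize(im[110:270,230:370],None,fx=4,fy=4,interpolation=cv2.INTER_CUBIC)[:600])
np.savez('/tmp/s1',im=im,d=d,P=P)
```

```text
t 4.85 pos [561.8  54.8 195.2] F [-0.1  0.4  0.3] gap 12.0
dr [-0.002  0.    -0.002] dp [-0.1 -1.   8.2]
```

View pics/s1.png

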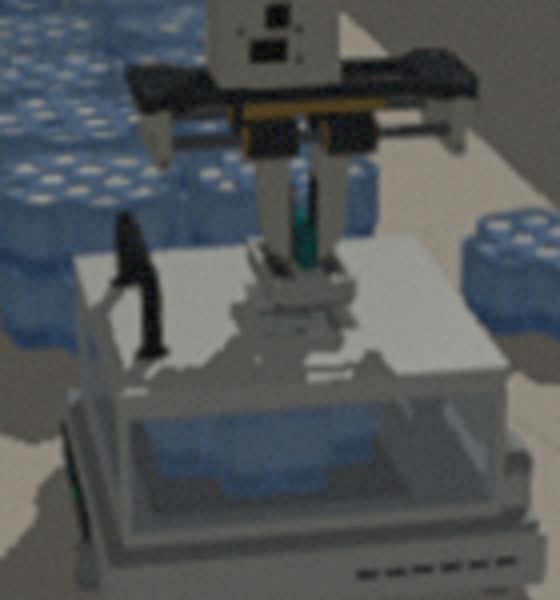

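The side crop shows the cassette level in the gripper over the recess at crop (305,285), with the handle clear at (140,280). Lowering it now.

Emit:
{"method": "play_rows", "body": {"increments": [{"dr":[-0.002,0,-0.002],"delta_pos":[0,-1,4],"gripper":0.0},{"dr":[-0.002,0,-0.002],"delta_pos":[0,-1,8],"gripper":0.0},{"dr":[-0.002,0,-0.002],"delta_pos":[0,-1,12],"gripper":0.0},{"dr":[-0.002,0,-0.002],"delta_pos":[0,-1,15],"gripper":0.0},{"dr":[-0.002,0,-0.002],"delta_pos":[0,-1,18],"gripper":0.0},{"dr":[-0.002,0,-0.002],"delta_pos":[0,-1,20],"gripper":0.0},{"dr":[-0.002,0,-0.002],"delta_pos":[0,-1,20],"gripper":0.0}]}}

```text
t: 5.48
eef_pos: [561.8, 56.2, 175.1]
tcp_rot: [1.0, -0.017, -0.0, -0.0]
force: [-0.7, 0.6, -0.7]
finger_gap: 11.6
```

Run:
```python
from h import *
plan([561.7,55.8,164.4],-2);print(r.observe()['wrist_torque'])
```

```text
t 5.4833 pos [561.8  56.2 175.1] F [-0.7  0.6 -0.7] gap 11.6
dr [-0.  0.  0.] dp [-0.1  0.4 10.7]
[-0.07881705 -0.14994756  0.01199674]
```

Emit:
{"method": "play_rows", "body": {"increments": [{"dr":[0,0,0],"delta_pos":[0,0,2],"gripper":0.0},{"dr":[0,0,0],"delta_pos":[0,0,3.5],"gripper":0.0},{"dr":[0,0,0],"delta_pos":[0,0,5],"gripper":0.0},{"dr":[0,0,0],"delta_pos":[0,0,6],"gripper":0.0},{"dr":[0,0,0],"delta_pos":[0,0,6],"gripper":0.0}], "squeeze": 60}}

```text
t: 5.9
eef_pos: [562.4, 56.4, 169.6]
tcp_rot: [1.0, -0.017, 0.001, -0.0]
force: [-0.2, 0.0, 2.0]
finger_gap: 11.7
```

Run:
```python
from h import *
plan([561.7,55.8,164.4],-2);print(r.observe()['wrist_torque'])
```

```text
t 5.9 pos [562.4  56.4 169.6] F [-0.2  0.   2. ] gap 11.7
dr [-0.001 -0.001  0.001] dp [-0.7  0.6  5.2]
[-0.0043119  -0.25808955  0.01671419]
```

Contact with the noses, as expected. I press on.

Emit:
{"method": "play_rows", "body": {"increments": [{"dr":[0,0,0],"delta_pos":[0,0,1.5],"gripper":0.0},{"dr":[0,0,0],"delta_pos":[0,0,3],"gripper":0.0},{"dr":[0,0,0],"delta_pos":[0,0,4.5],"gripper":0.0},{"dr":[0,0,0],"delta_pos":[0,0,6],"gripper":0.0},{"dr":[0,0,0],"delta_pos":[0,0,6],"gripper":0.0},{"dr":[0,0,0],"delta_pos":[0,0,6],"gripper":0.0}]}}

```text
t: 6.4
eef_pos: [562.3, 56.3, 164.5]
tcp_rot: [1.0, -0.017, 0.0, 0.0]
force: [-4.3, -1.2, 10.6]
finger_gap: 11.7
```

Run:
```python
from h import *
plan([561.7,55.8,164.4],-2);print(r.observe()['wrist_torque'])
```

```text
t 6.4 pos [562.3  56.3 164.5] F [-4.3 -1.2 10.6] gap 11.7
dr [ 0.    -0.001  0.001] dp [-0.6  0.5  0.1]
[-0.20963471  0.72917472  0.0238609 ]
```

Emit:
{"method": "play_rows", "body": {"increments": [{"dr":[0,0,0],"delta_pos":[-0.5,0.3,1.5],"gripper":0.0},{"dr":[0,0,0],"delta_pos":[-0.5,0.3,3],"gripper":0.0},{"dr":[0,0,0],"delta_pos":[-0.5,0.3,3],"gripper":0.0}]}}

```text
t: 6.65
eef_pos: [562.3, 56.3, 164.4]
tcp_rot: [1.0, -0.017, 0.001, 0.001]
force: [-7.7, -3.0, 25.5]
finger_gap: 11.5
```

Run:
```python
from h import *
plan([561.7,55.8,164.4],-2);print(r.observe()['wrist_torque'])
im,d,P=shot('side');cv2.imwrite('pics/s2.png',cv2.resize(im[150:220,250:370],None,fx=6,fy=6,interpolation=cv2.INTER_CUBIC))
np.savez('/tmp/s2',im=im,d=d,P=P)
```

```text
t 6.65 pos [562.3  56.3 164.4] F [-7.7 -3.  25.5] gap 11.5
dr [ 0.002 -0.002  0.   ] dp [-0.6  0.6  0. ]
[-0.48403625  1.742873   -0.0345736 ]
```

View pics/s2.png

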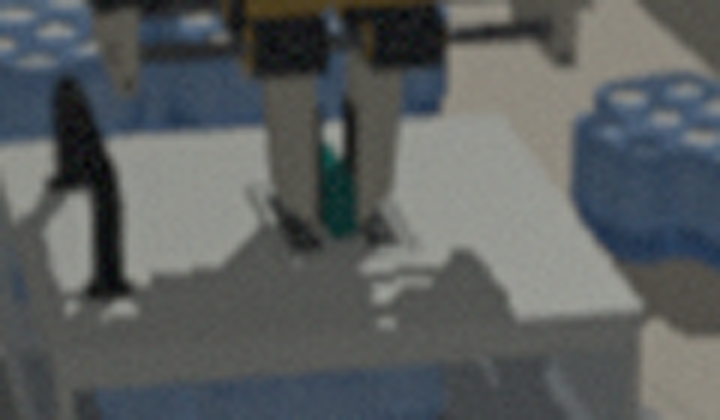

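The fit reads home: z is held at 164.4 (predicted flush 164.4) under 25 N, and the side crop shows the face merged with the roof at (310,235). Releasing and rising for a top check.

Emit:
{"method": "play_rows", "body": {"increments": [{"dr":[0,0,0],"delta_pos":[0,0,0],"gripper":0.35},{"dr":[0,0,0],"delta_pos":[0,0,-1],"gripper":0.35},{"dr":[0,0,0],"delta_pos":[0,0,-1],"gripper":0.35},{"dr":[0,0,0],"delta_pos":[0,0,-2],"gripper":0.35},{"dr":[0,0,0],"delta_pos":[0,0,-20],"gripper":0.35},{"dr":[0,0,0],"delta_pos":[0,0,-55],"gripper":0.35},{"dr":[0,0,0],"delta_pos":[-30,0,-80],"gripper":0.35},{"dr":[0,0,0],"delta_pos":[-65,0,-80],"gripper":0.35},{"dr":[0,0,0],"delta_pos":[-95,0,-80],"gripper":0.35},{"dr":[0,0,0],"delta_pos":[-95,0,-80],"gripper":0.35},{"dr":[0,0,0],"delta_pos":[-95,0,-80],"gripper":0.35}], "squeeze": 25}}

```text
t: 7.62
eef_pos: [465.7, 59.2, 243.9]
tcp_rot: [1.0, -0.017, 0.001, 0.002]
force: [1.3, 0.6, 0.5]
finger_gap: 32.2
```

Run:
```python
from h import *
plan([466.7,59,186],-2)
im,d,P=shot('side');cv2.imwrite('pics/s3.png',cv2.resize(im[110:240,230:370],None,fx=4,fy=4,interpolation=cv2.INTER_CUBIC))
im2,d2,P2=shot('top');np.savez('/tmp/t3',im=im2,d=d2,P=P2)
# side heights: face patch vs roof around recess centre
for n,Q in(('side',P),('top',P2)):
    q=Q.reshape(-1,3);dx=q[:,0]-561.7;dy=q[:,1]-56;u=dx-0.035*dy;v=dy+.035*dx
    z=q[:,2];ok=(z>110)&(z<200)
    for t,k in(('face',(abs(u)>10)&(abs(u)<22)&(abs(v)<36)),('bar',(abs(u)<5)&(abs(v)<22)),('roof',(abs(u)<60)&(abs(v)>50)&(abs(v)<75))):
        s=z[k&ok]; print(n,t,len(s),np.percentile(s,[10,50,90]).round(1) if len(s) else '')
```

```text
t 7.6167 pos [465.7  59.2 243.9] F [1.3 0.6 0.5] gap 32.2
dr [ 0.005 -0.002  0.001] dp [ 0.9 -0.1 57.9]
side face 97 [139.3 140.6 141.9]
side bar 68 [140.9 158.6 164.7]
side roof 363 [139.3 140.4 141.5]
top face 282 [139.2 141.1 143.3]
top bar 82 [162.3 164.4 166.2]
top roof 1023 [138.7 140.8 142.7]
```

View pics/s3.png

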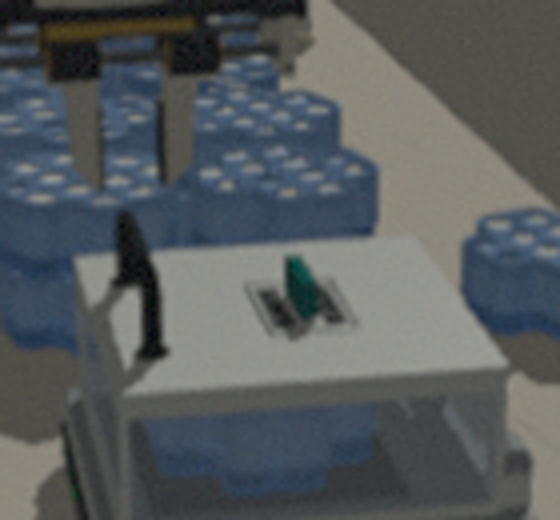

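The cassette is flush: the picture shows it level in the recess at crop (300,300), and face and roof heights agree within 0.3 mm in both cameras. The fingers stand over the handle, so I go down and grasp it.

Emit:
{"method": "play_rows", "body": {"increments": [{"dr":[0,0,0],"delta_pos":[1,0,15],"gripper":0.35},{"dr":[0.005,0,0],"delta_pos":[1,0,35],"gripper":0.35},{"dr":[0.005,0,0],"delta_pos":[1,0,50],"gripper":0.35},{"dr":[0.005,0,0],"delta_pos":[1,0,58],"gripper":0.35},{"dr":[0.005,0,0],"delta_pos":[1,0,58],"gripper":0.35},{"dr":[0.005,0,0],"delta_pos":[1,0,58],"gripper":0.0},{"dr":[0.005,0,0],"delta_pos":[1,0,58],"gripper":0.0},{"dr":[0.005,0,0],"delta_pos":[1,0,58],"gripper":0.0},{"dr":[0.005,0,0],"delta_pos":[1,0,58],"gripper":0.0},{"dr":[0.005,0,0],"delta_pos":[1,0,58],"gripper":0.0},{"dr":[0.005,0,0],"delta_pos":[1,0,58],"gripper":0.0}], "squeeze": 25}}

```text
t: 8.63
eef_pos: [467.3, 59.5, 186.7]
tcp_rot: [1.0, -0.017, 0.0, -0.001]
force: [-6.1, 0.7, 4.9]
finger_gap: 11.4
```

```bash
cat >> h.py <<'E'
def arc(ths,TH=None,H=None):
    """tool-axis shifts from the present pose to hood angles ths; present angle from geometry"""
    s=r.observe();R0=R.from_quat(s['tcp_rot'])
    g=s['eef_pos']+R0.apply([0,0,3]); H=np.array([666.5,52,75.]) if H is None else H
    f=np.array([.9994,-.035,0]); v=g-H; rad=np.hypot(v@f,v[2]); a0=np.arctan2(108,200)
    th=np.arctan2(v[2],-v@f)-a0
    print('t',round(s['t'],2),'g',g.round(1),'theta',th.round(3),'rad',rad.round(1),'F',s['force'].round(1),'T',s['wrist_torque'].round(2),'gap',round(s['finger_gap'],1),'vel',np.abs(s['joint_vel']).max().round(3))
    for t in ths:
        p=H+f*(-227*np.cos(a0+t))+np.array([0,0,227*np.sin(a0+t)])
        w=p-g; w=w-np.array([.035,.9994,0])*(w@np.array([.035,.9994,0]))
        print(t,R0.inv().apply(w).round(1))
E
python3 - <<'E'
from h import *
arc([.05,.1,.15,.2,.25,.3,.35,.4,.45,.5,.55,.6,.65])
E
```

```text
t 8.63 g [467.3  59.5 183.7] theta 0.004 rad 227.0 F [-6.1  0.7  4.9] T [ 0.15  1.34 -0.07] gap 11.4 vel 0.003
0.05 [ 5.2 -0.  -9. ]
0.1 [ 11.3  -0.  -18.6]
0.15 [ 17.9  -0.  -27.8]
0.2 [ 25.   -0.1 -36.7]
0.25 [ 32.5  -0.1 -45.2]
0.3 [ 40.4  -0.1 -53.4]
0.35 [ 48.7  -0.1 -61.1]
0.4 [ 57.3  -0.1 -68.5]
0.45 [ 66.4  -0.1 -75.3]
0.5 [ 75.7  -0.1 -81.7]
0.55 [ 85.4  -0.1 -87.7]
0.6 [ 95.4  -0.2 -93.1]
0.65 [105.6  -0.2 -98.1]
```

Emit:
{"method": "play_rows", "body": {"increments": [{"dr":[0,0,0],"delta_pos":[2.5,0,-4.5],"gripper":0},{"dr":[0,0,0],"delta_pos":[5.2,0,-9],"gripper":0},{"dr":[0,0,0],"delta_pos":[8.2,0,-13.8],"gripper":0},{"dr":[0,0,0],"delta_pos":[11.3,0,-18.6],"gripper":0},{"dr":[0,0,0],"delta_pos":[14.5,0,-23.2],"gripper":0},{"dr":[0,0,0],"delta_pos":[17.9,0,-27.8],"gripper":0},{"dr":[0,0,0],"delta_pos":[21.4,0,-32.3],"gripper":0},{"dr":[0,0,0],"delta_pos":[25,0,-36.7],"gripper":0},{"dr":[0,0,0],"delta_pos":[28.7,0,-41],"gripper":0},{"dr":[0,0,0],"delta_pos":[32.5,0,-45.2],"gripper":0},{"dr":[0,0,0],"delta_pos":[36.4,0,-49.4],"gripper":0},{"dr":[0,0,0],"delta_pos":[40.4,0,-53.4],"gripper":0}], "squeeze": 30}}

```text
t: 9.63
eef_pos: [506.1, 57.9, 240.4]
tcp_rot: [1.0, -0.017, -0.002, -0.0]
force: [-7.9, 0.3, -0.4]
finger_gap: 11.4
```

Run:
```python
from h import *
arc(np.arange(.325,.68,.025).round(3))
```

```text
t 9.63 g [506.1  57.9 237.4] theta 0.296 rad 228.3 F [-7.9  0.3 -0.4] T [ 0.02  1.83 -0.12] gap 11.4 vel 0.16
0.325 [ 5.6  0.  -3.6]
0.35 [ 9.8  0.  -7.5]
0.375 [ 14.1   0.  -11.2]
0.4 [ 18.5   0.  -14.8]
0.425 [ 22.9   0.  -18.3]
0.45 [ 27.5   0.  -21.7]
0.475 [ 32.1   0.  -25. ]
0.5 [ 36.8   0.  -28.2]
0.525 [ 41.6   0.  -31.2]
0.55 [ 46.4   0.  -34.2]
0.575 [ 51.4   0.  -37. ]
0.6 [ 56.4   0.  -39.6]
0.625 [ 61.4   0.  -42.2]
0.65 [ 66.6   0.  -44.6]
0.675 [ 71.8   0.  -46.9]
```

Emit:
{"method": "play_rows", "body": {"increments": [{"dr":[0,0,0],"delta_pos":[5.6,0,-3.6],"gripper":0},{"dr":[0,0,0],"delta_pos":[9.8,0,-7.5],"gripper":0},{"dr":[0,0,0],"delta_pos":[14.1,0,-11.2],"gripper":0},{"dr":[0,0,0],"delta_pos":[18.5,0,-14.8],"gripper":0},{"dr":[0,0,0],"delta_pos":[22.9,0,-18.3],"gripper":0},{"dr":[0,0,0],"delta_pos":[27.5,0,-21.7],"gripper":0},{"dr":[0,0,0],"delta_pos":[32.1,0,-25],"gripper":0},{"dr":[0,0,0],"delta_pos":[36.8,0,-28.2],"gripper":0},{"dr":[0,0,0],"delta_pos":[41.6,0,-31.2],"gripper":0},{"dr":[0,0,0],"delta_pos":[46.4,0,-34.2],"gripper":0},{"dr":[0,0,0],"delta_pos":[51.4,0,-37],"gripper":0},{"dr":[0,0,0],"delta_pos":[56.4,0,-39.6],"gripper":0}]}}

```text
t: 10.63
eef_pos: [562.4, 55.6, 282.2]
tcp_rot: [1.0, -0.017, -0.002, 0.001]
force: [-8.6, -0.2, 11.4]
finger_gap: 11.1
```

```bash
cat >> h.py <<'E'
def hood():
    """hood angle from the roof's slope in both depth pictures"""
    f=np.array([.9994,-.035,0]);l=np.array([.035,.9994,0]);H=np.array([666.5,52,75.])
    for n in('top','side'):
        im,d,P=shot(n,'last_%s.png'%n);hsv=cv2.cvtColor(im,cv2.COLOR_BGR2HSV)
        q=(P.reshape(-1,3)-H);u,v,z=q@f,q@l,q[:,2]
        k=(d.ravel()>0)&(abs(v)>50)&(abs(v)<95)&(u>-200)&(u<60)&(z>85)&(z<230)&(hsv[...,1].ravel()<40)&(hsv[...,2].ravel()>140)
        if k.sum()<50: print(n,'few',k.sum());continue
        x,y=u[k],z[k];ok=np.ones(len(x),bool)
        for _ in range(8):
            c=np.polyfit(x[ok],y[ok],1);e=y-np.polyval(c,x);ok=abs(e)<max(4,2*np.median(abs(e)))
        print(n,'roof angle',round(-np.arctan(c[0]),3),'offset',round(c[1]*np.cos(np.arctan(c[0])),1),ok.sum(),len(x))
E
python3 - <<'E'
from h import *
arc(np.arange(.625,.9,.025).round(3))
hood();cv2.imwrite('pics/s4.png',cv2.resize(cv2.imread('pics/last_side.png')[60:280,210:400],None,fx=2.7,fy=2.7,interpolation=cv2.INTER_CUBIC))
E
```

```text
t 10.63 g [562.4  55.6 279.2] theta 0.604 rad 229.3 F [-8.6 -0.2 11.4] T [-0.36  2.07  0.01] gap 11.1 vel 0.182
0.625 [ 5.3  0.  -0.1]
0.65 [10.4  0.  -2.6]
0.675 [15.6  0.  -4.9]
0.7 [20.8  0.  -7. ]
0.725 [26.1  0.  -9.1]
0.75 [ 31.5   0.  -11. ]
0.775 [ 36.9   0.  -12.8]
0.8 [ 42.3   0.  -14.4]
0.825 [ 47.8   0.  -15.9]
0.85 [ 53.3   0.  -17.3]
0.875 [ 58.8   0.1 -18.5]
top roof angle 0.592 offset 66.6 1091 1151
side roof angle 0.596 offset 67.0 243 243
```

View pics/s4.png

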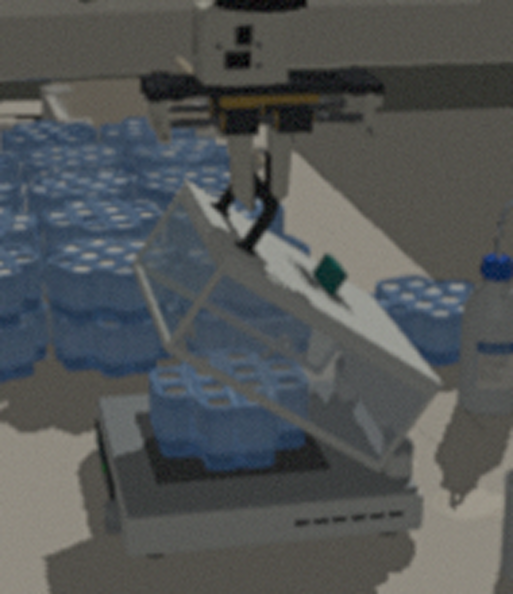

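The hood swings with the gripper: handle held at (255,190) and cassette still in place at (330,275). The roof slope gives 0.594 rad in both views, against 0.604 from the arm. Now going just past balance.

Emit:
{"method": "play_rows", "body": {"increments": [{"dr":[0,0,0],"delta_pos":[5.3,0,-1],"gripper":0},{"dr":[0,0,0],"delta_pos":[10.4,0,-3],"gripper":0},{"dr":[0,0,0],"delta_pos":[15.6,0,-5],"gripper":0},{"dr":[0,0,0],"delta_pos":[20.8,0,-7],"gripper":0},{"dr":[0,0,0],"delta_pos":[26.1,0,-9.1],"gripper":0},{"dr":[0,0,0],"delta_pos":[31.5,0,-11],"gripper":0},{"dr":[0,0,0],"delta_pos":[36.9,0,-12.8],"gripper":0},{"dr":[0,0,0],"delta_pos":[42.3,0,-14.4],"gripper":0},{"dr":[0,0,0],"delta_pos":[47.8,0,-15.9],"gripper":0},{"dr":[0,0,0],"delta_pos":[53.3,0,-17.3],"gripper":0},{"dr":[0,0,0],"delta_pos":[58,0,-18.4],"gripper":0},{"dr":[0,0,0],"delta_pos":[58,0,-18.4],"gripper":0}]}}

```text
t: 11.73
eef_pos: [624.0, 53.0, 302.2]
tcp_rot: [1.0, -0.018, 0.001, 0.001]
force: [-1.3, -2.7, 5.8]
finger_gap: 10.7
```

Run:
```python
from h import *
hood()
arc([.87,.85,.83,.81,.79,.77,.75,.74,.73])
```

```text
top roof angle 0.346 offset 112.3 600 630
side few 0
t 11.83 g [623.4  53.  299.1] theta 0.886 rad 228.2 F [-0.6 -2.3  6.3] T [-0.42  0.28  0.01] gap 10.9 vel 0.006
0.87 [-3.2  0.   1.8]
0.85 [-7.7  0.   2.8]
0.83 [-12.1   0.    3.9]
0.81 [-16.5   0.    5. ]
0.79 [-20.9   0.    6.3]
0.77 [-25.2   0.    7.6]
0.75 [-29.5   0.    9. ]
0.74 [-31.7   0.    9.7]
0.73 [-33.8   0.   10.5]
```

Run:
```python
import cv2
cv2.imwrite('pics/s5.png',cv2.resize(cv2.imread('pics/last_side.png')[60:260,210:400],None,fx=3,fy=3,interpolation=cv2.INTER_CUBIC))
```

```text
(no output)
```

View pics/s5.png

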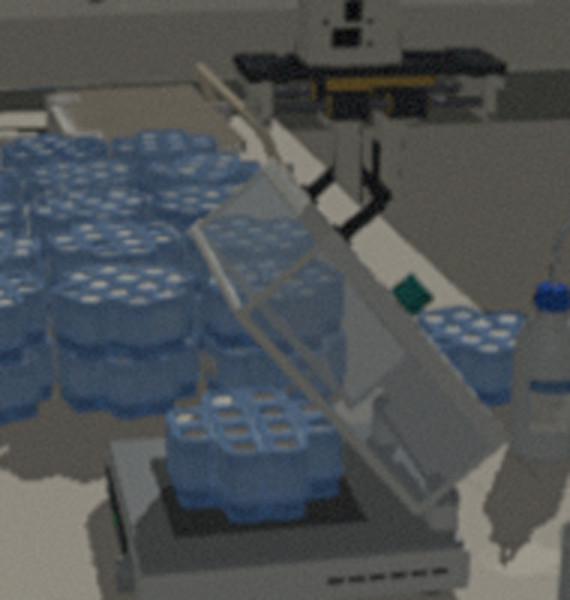

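Handle still between the fingers at (375,190), hood past balance and well short of its stop, with the roof edge-on to this camera. Easing back.

Emit:
{"method": "play_rows", "body": {"increments": [{"dr":[0,0,0],"delta_pos":[-2.5,0,1],"gripper":0},{"dr":[0,0,0],"delta_pos":[-5,0,1.9],"gripper":0},{"dr":[0,0,0],"delta_pos":[-7.7,0,2.8],"gripper":0},{"dr":[0,0,0],"delta_pos":[-10.5,0,3.5],"gripper":0},{"dr":[0,0,0],"delta_pos":[-13.5,0,4.2],"gripper":0},{"dr":[0,0,0],"delta_pos":[-16.5,0,5],"gripper":0},{"dr":[0,0,0],"delta_pos":[-19.5,0,5.9],"gripper":0},{"dr":[0,0,0],"delta_pos":[-22.3,0,6.7],"gripper":0},{"dr":[0,0,0],"delta_pos":[-25.2,0,7.6],"gripper":0},{"dr":[0,0,0],"delta_pos":[-28,0,8.5],"gripper":0},{"dr":[0,0,0],"delta_pos":[-30.5,0,9.3],"gripper":0},{"dr":[0,0,0],"delta_pos":[-31.7,0,9.7],"gripper":0}]}}

```text
t: 12.83
eef_pos: [592.8, 54.4, 293.5]
tcp_rot: [1.0, -0.018, 0.002, 0.001]
force: [-1.3, -0.6, 7.1]
finger_gap: 10.9
```

Emit:
{"method": "play_rows", "body": {"increments": [{"dr":[0,0,0],"delta_pos":[0,0,0],"gripper":0},{"dr":[0,0,0],"delta_pos":[0,0,0],"gripper":0},{"dr":[0,0,0],"delta_pos":[0,0,0],"gripper":0},{"dr":[0,0,0],"delta_pos":[0,0,0],"gripper":0},{"dr":[0,0,0],"delta_pos":[0,0,0],"gripper":0},{"dr":[0,0,0],"delta_pos":[0,0,0],"gripper":0}]}}

```text
t: 13.33
eef_pos: [592.9, 54.3, 293.6]
tcp_rot: [1.0, -0.018, 0.002, 0.001]
force: [-1.0, -0.9, 4.1]
finger_gap: 11.1
```

```bash
sed -i 's/z<230/z<250/; s/>140)/>90)/' h.py
python3 - <<'E'
from h import *
arc([.75,.74,.73]);hood()
im,d,P=shot('top')
f=np.array([.9994,-.035,0]);l=np.array([.035,.9994,0]);H=np.array([666.5,52,75.])
hsv=cv2.cvtColor(im,cv2.COLOR_BGR2HSV).astype(int)
for th in(.70,.72,.74,.76):
    q=(P.reshape(-1,3)-H);u,v,z=q@f,q@l,q[:,2]
    a=u*np.cos(th)-z*np.sin(th);n=u*np.sin(th)+z*np.cos(th)
    for t,k in(('roof',(abs(v)>48)&(abs(v)<75)&(a>-150)&(a<-20)),('face',(abs(v)<36)&(abs(a+105)>9)&(abs(a+105)<22))):
        s=n[k&(n>40)&(n<90)]; print(th,t,len(s),np.percentile(s,[10,50,90]).round(1) if len(s) else '',end=' ')
    k=(abs(v)>48)&(abs(v)<75)&(a>-150)&(a<-20)&(n>50)&(n<82); print('resid slope',np.polyfit(a[k],n[k],1)[0].round(3) if k.sum()>20 else '')
cv2.imwrite('pics/s6.png',cv2.resize(im[150:320,110:310],None,fx=3.5,fy=3.5,interpolation=cv2.INTER_CUBIC))
E
```

```text
t 13.33 g [593.   54.3 290.6] theta 0.747 rad 227.8 F [-1.  -0.9  4.1] T [-0.28 -0.21  0.03] gap 11.1 vel 0.001
0.75 [ 0.9 -0.   0.5]
0.74 [-1.2 -0.   1.3]
0.73 [-3.3  0.   2. ]
top roof angle 0.739 offset 66.7 1236 1723
side roof angle 0.252 offset 120.7 336 340
0.7 roof 496 [66.8 70.4 72.4] 0.7 face 64 [68.8 70.5 72. ] resid slope -0.051
0.72 roof 494 [66.  68.4 69.9] 0.72 face 71 [67.  68.4 69.9] resid slope -0.032
0.74 roof 494 [65.1 66.4 67.5] 0.74 face 76 [65.  66.3 67.5] resid slope -0.012
0.76 roof 492 [63.4 64.6 65.8] 0.76 face 85 [63.1 63.9 64.9] resid slope 0.008
```

View pics/s6.png

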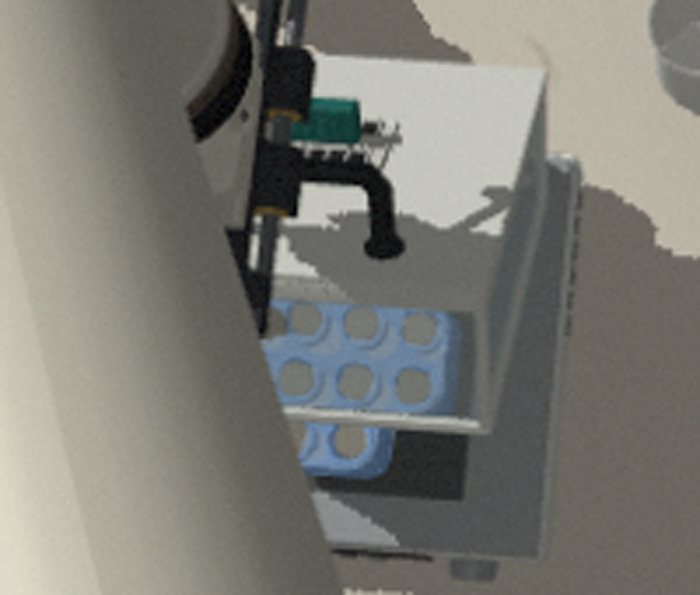

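At rest: hood at 0.74 to 0.75 rad by arm geometry and by roof slope, about 0.05 under balance. Face and roof heights agree within 0.1 mm at 0.74 rad. The top crop shows the bar in the recess at (325,120) and the handle gripped at (330,165).

```bash
python3 -c "
from h import *
print(r.hand_in())"
```

```text
the job is handed in; nothing more can be done
None
```

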